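Reload the label dispenser: thread its spindle through three rolls and hang it back

TASK

The label dispenser is empty: take its spindle out of the two slots, push it through the holes of all three label rolls that stand in the plywood trough, and lift the three off together on the spindle. Hang the loaded spindle back in the dispenser as it was, seated down in both slots with the rolls hanging between the two cheeks, and let go. Do not drop a roll onto the bench, and leave the other things on the bench where they are.

Things in the scene. Friction and masses are not known exactly. Their poses are not given: they have to be found in the camera images.
- spindle: loose 0.15 kg steel rod, 18 mm thick, with a black grip; starts level in the dispenser's slots. Origin: middle of the grip, on the rod's axis; the rod points along its own -y. Grip 20 mm wide (x; flat sides face +-x: pinch across x from above), 56 long (y), 26 high (z). Bare rod from y = -28 mm; 45 mm flange, wider than the rolls' holes, at -52 to -56; bare rod on to the tip
- spindle_tip (a point): tip of the spindle, on its axis, 176 mm from the grip's middle (spindle y = -176 mm); the last 8 mm taper to 9 mm diameter. The centre of mass of the spindle alone is about 80 mm from the grip's middle, loaded about 88 mm: grip firmly (about 50 N) to keep it level
- journal_near (a point): point on the spindle's axis 43 mm from the grip's middle (spindle y = -43 mm), which lies in the near slot when the spindle is home
- journal_far (a point): point on the spindle's axis 155 mm from the grip's middle (spindle y = -155 mm), which lies in the far slot when the spindle is home
- dispenser: grey steel label dispenser, fixed; origin on the bench under its middle, z up. Base 120 (x) x 130 (y) mm, top 12 mm up; toothed tear bar 57 mm high along its -x edge; two upright cheeks 6 mm thick, 104 mm high, 106 mm apart inside, each with an open-topped slot at x = 0. Home, the spindle lies along y, grip's middle at about (0, +99, +85) mm, tip to -y, flange just inside the cheek at +y
- slot_near (a point): where the spindle's axis lies in the near slot (grip side): dispenser (0, +56, +85) mm, axes as the dispenser's. Each slot is 21 mm wide with a flat floor 76 mm above the bench, and flares from 92 mm up to a 40 mm wide mouth at 104 mm
- slot_far (a point): where the spindle's axis lies in the far slot, of the same shape: dispenser (0, -56, +85) mm, axes as the dispenser's
- trough_axis (a point): centre of the standing row of rolls, 66 mm above the bench; axes of the trough: y along the rolls' holes, z up. Trough: plywood, V-shaped, fixed, 86 mm long (y), 108 wide (x); 6 mm end boards, inside faces at y = +-37 mm, 34 mm high over the middle 48 mm of their width (the spindle passes above), 55 mm high at the sides
- roll_1: label roll, white paper on a brown card core, 80 mm outside diameter, 38 mm hole, 22 mm thick, about 70 g, loose, standing on edge in the trough (the one at trough +y). Origin in the middle of the hole; its own y is the axis of the hole. Threaded and lifted, it hangs with its centre 10 mm below the spindle's axis.
- roll_2: label roll, white paper on a brown card core, 80 mm outside diameter, 38 mm hole, 22 mm thick, about 70 g, loose, standing on edge in the trough (the middle one). Origin in the middle of the hole; its own y is the axis of the hole. Threaded and lifted, it hangs with its centre 10 mm below the spindle's axis.
- roll_3: label roll, white paper on a brown card core, 80 mm outside diameter, 38 mm hole, 22 mm thick, about 70 g, loose, standing on edge in the trough (the one at trough -y). Origin in the middle of the hole; its own y is the axis of the hole. Threaded and lifted, it hangs with its centre 10 mm below the spindle's axis.
- stapler: bystander: blue desk stapler, 34 x 142 x 54 mm, loose; origin on the bench under its middle
- label_roll_flat: bystander: white label roll lying flat, 92 mm diameter, 26 mm high, loose; not one of the three
- masking_tape: bystander: cream tape roll lying flat, 85 mm diameter, 24 mm high, loose
- clip_tin: bystander: small round grey tin with a pale lid, 56 mm diameter, 41 mm high, loose
Things that resemble listed ones, but are neither listed nor needed, are in the scene too. What is shaped like the roll_2 but blue is not meant.

How it is judged:
By the outcome, as a careful person would: the job done as asked, in the order asked, and still so for the second after the job is handed in, with the robot touching nothing.
It also fails if it takes over 61 s, if anything falls off the work surface, if the arm or the gripper's body presses on something with over 40 N, if the wrist force passes 120 N, or if a joint passes its speed limit or range.

ROBOT

A 6-joint arm with a two-finger parallel gripper is mounted at the origin on a cart in front of the work surface, level with it; the furniture and walls round the work are solid. World frame = base frame: x ahead of the robot, y to its left, z up, the work surface at z = 0. Lengths are in m, angles in rad, forces in N, time in s.
With the tool pointing down it reaches from about 0.3 to 0.85 m from the base axis. Payload 4.2 kg.
Tool frame: the origin (TCP) lies midway between the tips of the shut fingers; the grasp point (between the pads) lies 19 mm behind it; z points along the fingers, y is the line along which they close (so a half turn about z gives the same grasp; the last joint's range is limited). The gripper opens to 91 mm and grips with 3 to 60 N. Pads are 32 mm wide; open, the fingers measure 118 mm over their backs; the gripper's body (76 mm by 178 mm) begins 60 mm behind the grasp point.
Start: joints at [-1.209, 0.32, 1.565, -0, 1.257, -0.02], TCP at [0.214, -0.534, 0.214] pointing down, gripper open.
Joint ranges: [-3.11, 3.11], [-0.84, 2.01], [0.21, 2.61], [-1.34, 4.49], [0.05, 2.63], [-2.56, 2.56]. Speed limits (rad/s): [2.57, 2.57, 3.14, 3.14, 3.14, 3.14].

INTERFACE

Orientations are given as a unit quaternion [w, x, y, z].
In Python, from station import arm, optics, ticket gives the robot as it stands.
- The arm moves only by the shell command python3 -m creep 'ROWS' [OPENING] [FORCE]. ROWS is JSON, a list of rows, each a list of 4 numbers: the shift along the tool's x, y, z in mm, then the turn about the tool's z in rad. In form: [[x, y, z, roll], ...]. A call has 1 to 10 rows; each row shifts and turns the commanded pose from where the row before left it, along the tool's axes as they then stand; what a row does not reach is not made up. A row lasts 1/12 s, in which the tool goes at most 41.7 mm and 7.16 degrees, less where a joint would pass 70% of its speed; a pose out of reach is approached as far as the arm can. A call with a gripper value outside its range is refused whole. OPENING is the closure, from -1 (fully open) to 1 (shut), set as the call begins (- or left out, the last holds). The fingers move at their own pace and stop on an object; FORCE is the grip in N (left out, the last holds). Time passes only in rows, so rows that do not move let the fingers close. It gives the time, the measured TCP pose, the force, the opening and the grip force at its end, in the units of the state.
- arm.sense(): the state, without advancing time (a new reading comes with each control period).
- optics.capture(name): name is "scene" or "top" or "wrist"; returns the picture (400x640x3 uint8, red, green, blue); there is no depth.
- optics.camera_params(name): a dict with "mtx" (3x3 intrinsics, pixels), "R" (3x3) and "t" (3): a world point X has camera coordinates R X + t; the wrist camera has in their place "hand_eye" (4x4, takes a point from camera to tool coordinates, whose origin is the TCP and whose axes are the flange's). Camera axes: x right, y down, z forward; pixel columns grow to the right and rows downward; lengths in m; the calibration is good to about 2 mm. A picture is of the moment at which its call begins: read the wrist's pose just before it. camera_params takes no time and is no camera call.
- ticket.job_done(): hands the job in; it is judged then, once.
The state is a dict: "t": time; "qpos": joint angles; "qvel": joint speeds; "tau": joint torques, N m; "tool_pos": TCP position; "eef_rot": TCP orientation; "force": force on the tool from outside, world axes, zero at the start; "ft_torque": the same for the moment, N m; "opening": finger opening in m; "grip_force": force on a finger pad.
Only numpy, scipy, OpenCV 4.12 (cv2) and the standard library are available. Lean on these libraries where they do the work, as an engineer would, in place of code of your own. Each camera call takes 0.05 s, during which the arm holds its last target. There are 200 camera calls.

## Working session

There is one attempt and no reset: what is moved stays moved. The work goes in short steps, Python scripts to look and compute and a shell command to move; the robot and the scene stay as the last step left them, time stands still between calls to the robot, and variables do not carry over. Pictures are saved under pics/ and viewed, at most 13 in all, crops included, and the job is handed in when it is done.

```bash
mkdir -p pics; ls; python3 - <<'E'
from station import arm, optics
import cv2,numpy as np
np.set_printoptions(precision=4,suppress=True)
s=arm.sense();print(s['t'],s['tool_pos'],s['eef_rot'],s['opening'])
for n in ['scene','top']:
    im=optics.capture(n);cv2.imwrite(f'pics/{n}0.png',im[:,:,::-1]);np.save(f'pics/{n}0.npy',im)
    print(n,optics.camera_params(n))
E
```

```text
pics
0.0 [ 0.2141 -0.5331  0.2131] [-0.0009  0.9818  0.1898 -0.0002] 0.09162089081211572
scene {'mtx': array([[428.2928,   0.    , 318.5674],
       [  0.    , 428.2928, 204.8376],
       [  0.    ,   0.    ,   1.    ]]), 'R': array([[-0.5217, -0.8531,  0.0123],
       [-0.4386,  0.2558, -0.8615],
       [ 0.7318, -0.4548, -0.5076]]), 't': array([0.2562, 0.3323, 1.105 ])}
top {'mtx': array([[398.8557,   0.    , 319.3828],
       [  0.    , 398.8557, 199.7516],
       [  0.    ,   0.    ,   1.    ]]), 'R': array([[-0.0142, -0.9999, -0.0007],
       [-0.984 ,  0.0141, -0.1775],
       [ 0.1775, -0.0018, -0.9841]]), 't': array([-0.0236,  0.5255,  1.1711])}
```

```bash
python3 - <<'E'
import cv2
for n in ['scene','top']:
    im=cv2.imread(f'pics/{n}0.png');cv2.imwrite(f'pics/{n}0b.png',cv2.resize(im,(800,500),interpolation=cv2.INTER_CUBIC))
E
```

```text
(no output)
```

View pics/top0b.png

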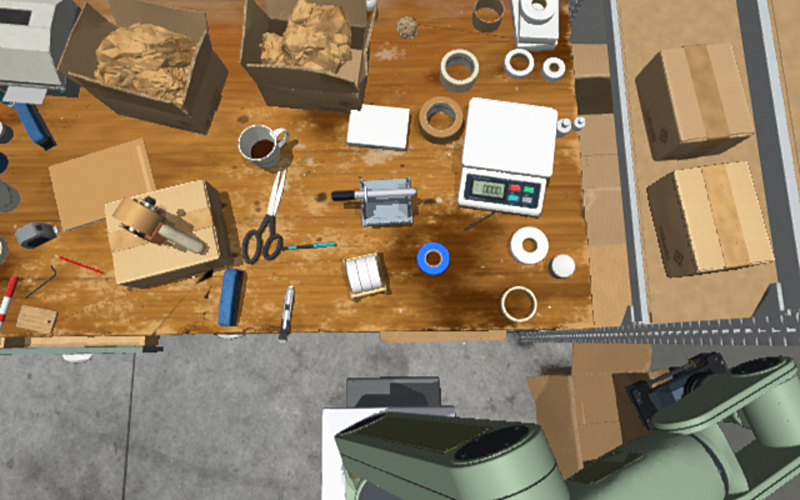

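View pics/scene0b.png

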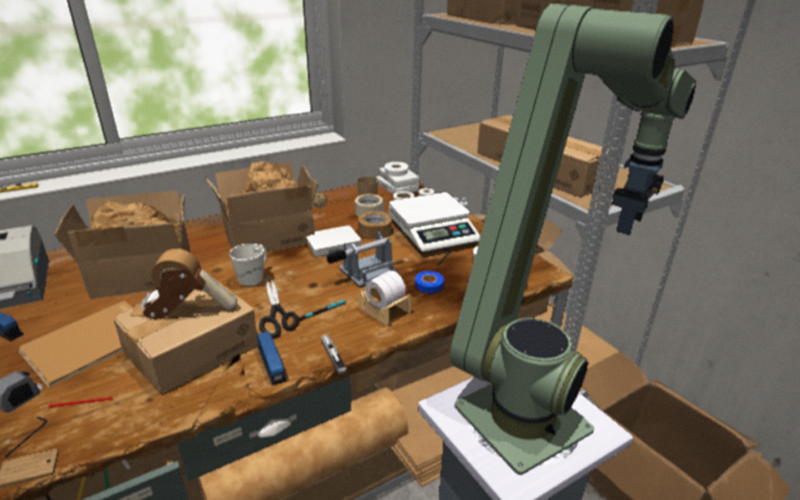

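The top view shows the dispenser at about (387,202) with the black grip at its left (342,195). The trough with three white rolls is at (365,275), with a blue ring (433,259) as a decoy. Next I'll enlarge these.

```bash
python3 - <<'E'
import cv2,numpy as np
a=cv2.imread('pics/top0.png')[138:243,260:340];b=cv2.imread('pics/scene0.png')[180:262,255:355]
a=cv2.resize(a,None,fx=5.5,fy=5.5,interpolation=cv2.INTER_CUBIC)
cv2.imwrite('pics/topc.png',a)
cv2.imwrite('pics/scc.png',cv2.resize(b,None,fx=7,fy=7,interpolation=cv2.INTER_CUBIC))
E
```

```text
(no output)
```

View pics/topc.png

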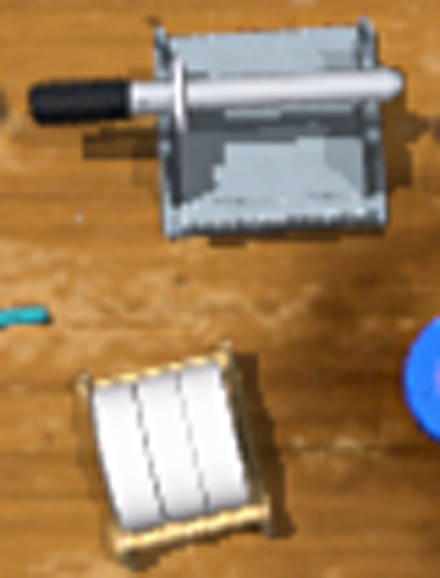

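View pics/scc.png

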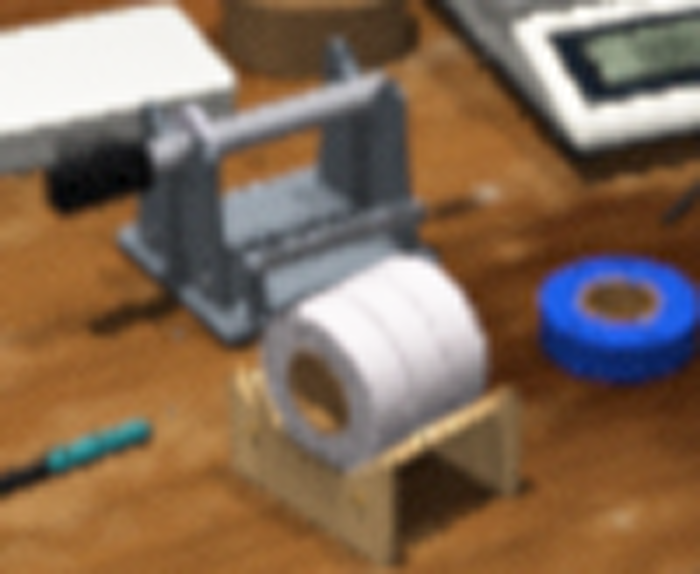

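```bash
cat > h.py <<'E'
import numpy as np,cv2
from station import arm,optics
from scipy.spatial.transform import Rotation as Rn
np.set_printoptions(precision=4,suppress=True)
def tool(s):
    q=s['eef_rot'];T=np.eye(4);T[:3,:3]=Rn.from_quat([q[1],q[2],q[3],q[0]]).as_matrix();T[:3,3]=s['tool_pos'];return T
def P(n,T=None):
    c=optics.camera_params(n)
    if n=='wrist':
        W=np.linalg.inv(T@np.array(c['hand_eye']));return np.array(c['mtx'])@W[:3]
    return np.array(c['mtx'])@np.c_[c['R'],c['t']]
def proj(M,X):
    v=M@np.r_[X,1];return v[:2]/v[2]
def unproj(M,uv,z):
    A=np.array([M[0]-uv[0]*M[2],M[1]-uv[1]*M[2]]);return np.r_[np.linalg.solve(A[:,:2],-(A[:,2]*z+A[:,3])),z]
def rel(s,p):  # world point -> tool-frame shift mm
    T=tool(s);return 1000*(T[:3,:3].T@(np.array(p)-T[:3,3]))
E
python3 - <<'E'
from h import *
M=P('top');S=P('scene')
t=lambda X,Y:(260+X/5.5-.4,138+Y/5.5-.4)
c=lambda X,Y:(255+X/7-.43,180+Y/7-.43)
for n,X,Y,z in [('gripend',30,105,.085),('gripin',131,97,.085),('tip',402,81,.085),('roll L',107,459,.066),('roll R',234,431,.066)]:
    p=unproj(M,t(X,Y),z);q=(proj(S,p)-[255-.43,180-.43])*7;print(n,p,'scene crop',q)
s=arm.sense();print(tool(s))
E
```

```text
gripend [0.6525 0.1309 0.085 ] scene crop [ 53.2694 189.7379]
gripin [0.6563 0.0755 0.085 ] scene crop [150.6272 158.0608]
tip [ 0.6632 -0.0734  0.085 ] scene crop [398.3299  80.8935]
roll L [0.4589 0.0899 0.066 ] scene crop [318.4119 389.9745]
roll R [0.4732 0.021  0.066 ] scene crop [431.3914 332.8075]
[[ 0.928   0.3726 -0.0006  0.2141]
 [ 0.3726 -0.928   0.0015 -0.5332]
 [ 0.     -0.0016 -1.      0.2132]
 [ 0.      0.      0.      1.    ]]
```

The spindle and rolls are the same in both views. The roll trough is yawed about 12° and the spindle about 3°. Before leaving the start pose I'll check where the shelf post stands.

```bash
python3 - <<'E'
from h import *
M=P('top');S=P('scene')
def tri(a,b):
    A=np.array([M[0]-a[0]*M[2],M[1]-a[1]*M[2],S[0]-b[0]*S[2],S[1]-b[1]*S[2]]);return np.linalg.lstsq(A[:,:3],-A[:,3],rcond=None)[0]
print('post pts on x=.31 for scene px')
for uv in [(488,80),(470,160),(456,240),(585,20),(545,170),(512,290)]:
    for x in (.31,):
        A=np.array([S[0]-uv[0]*S[2],S[1]-uv[1]*S[2]]);print(uv,x,np.linalg.solve(A[:,1:3],-(A[:,0]*x+A[:,3])))
for z in (-.8,0,.2,.5,.8):
  print(z,unproj(M,(408,268),z),unproj(M,(516,272),z))
# stapler, post in scene
for n,uv,z in [('stapler',(218/1.25,270/1.25),.05),('stapler',(243/1.25,325/1.25),.05),('box',(222/1.25,265/1.25),.1)]: print(n,unproj(M,uv,z))
E
```

```text
post pts on x=.31 for scene px
(488, 80) 0.31 [-0.4775  0.5207]
(470, 160) 0.31 [-0.4718  0.2597]
(456, 240) 0.31 [-0.4877 -0.0683]
(585, 20) 0.31 [-0.9056  0.6637]
(545, 170) 0.31 [-0.9456  0.1083]
(512, 290) 0.31 [-0.9834 -0.5377]
-0.8 [ 0.3209 -0.4756 -0.8   ] [ 0.2933 -1.0193 -0.8   ]
0 [ 0.3162 -0.3009  0.    ] [ 0.2993 -0.632   0.    ]
0.2 [ 0.315  -0.2573  0.2   ] [ 0.3009 -0.5352  0.2   ]
0.5 [ 0.3132 -0.1918  0.5   ] [ 0.3031 -0.3899  0.5   ]
0.8 [ 0.3114 -0.1263  0.8   ] [ 0.3054 -0.2447  0.8   ]
stapler [0.4809 0.4081 0.05  ]
stapler [0.3483 0.3421 0.05  ]
box [0.4853 0.3811 0.1   ]
```

```bash
python3 - <<'E'
import cv2,numpy as np
a=cv2.imread('pics/scene0.png')[0:320,400:600];b=cv2.imread('pics/top0.png')[200:400,380:640]
a=cv2.resize(a,(375,600));b=cv2.resize(b,(425,327));b=np.vstack([b,np.zeros((273,425,3),np.uint8)])
cv2.imwrite('pics/post.png',np.hstack([a,b]))
E
```

```text
(no output)
```

View pics/post.png

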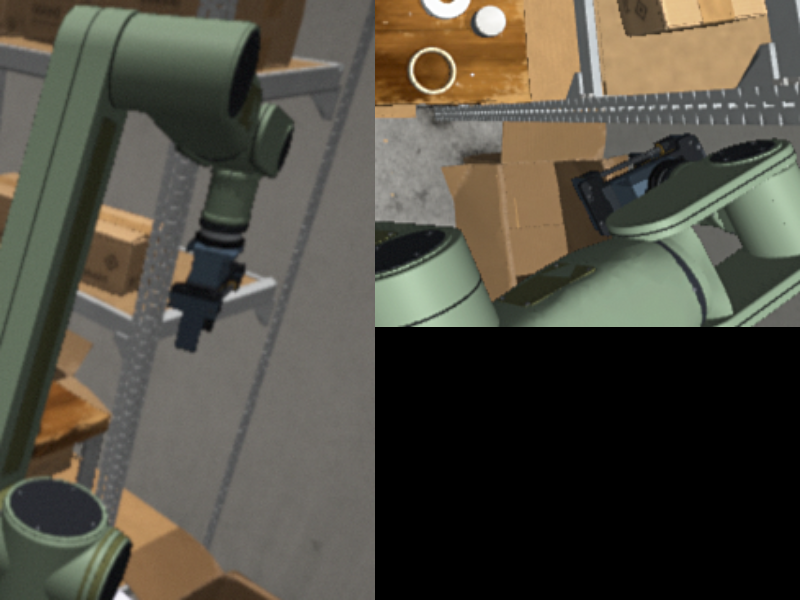

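The post stands at about (0.31, -0.48), right on a direct swing. I'll retract toward the base first, then swing.

```bash
python3 -m creep '[[6.4,-27.5,0,0],[6.4,-27.5,0,0],[6.4,-27.5,0,0],[6.4,-27.5,0,0],[6.4,-27.5,0,0],[6.4,-27.5,0,0],[6.4,-27.5,0,0],[6.4,-27.5,0,0]]' -1
python3 -m creep '[[26,-16.5,-4,0],[26,-16.5,-4,0],[26,-16.5,-4,0],[26,-16.5,-4,0],[26,-16.5,-4,0],[26,-16.5,-4,0],[26,-16.5,-4,0],[26,-16.5,-4,0],[26,-16.5,-4,0],[26,-16.5,-4,0]]'
python3 -m creep '[[0,0,0,-0.124],[0,0,0,-0.124],[0,0,0,-0.124],[0,0,0,-0.124],[0,0,0,-0.124],[0,0,0,-0.124],[0,0,0,-0.124],[0,0,0,-0.124],[0,0,0,-0.124],[0,0,0,-0.124]]'
python3 - <<'E'
from h import *
s=arm.sense();print(s['t'],s['qpos']);print(tool(s));print(rel(s,[.654,.103,.28]),rel(s,[.6,.08,.33]))
print(np.array(optics.camera_params('wrist')['hand_eye']))
E
```

```text
t: 0.77
tool_pos: [0.1792, -0.3087, 0.2135]
eef_rot: [-0.0, 0.982, 0.19, -0.0]
force: [0.6, -0.3, 0.7]
opening: 0.0911
grip_force: 0.0
t: 1.6
tool_pos: [0.3599, -0.0588, 0.254]
eef_rot: [0.0, 0.982, 0.19, -0.0]
force: [0.4, -0.5, -1.1]
opening: 0.0911
grip_force: 0.0
t: 2.43
tool_pos: [0.3592, -0.0603, 0.2536]
eef_rot: [-0.0, 0.687, 0.727, -0.0]
force: [0.0, -0.3, -0.4]
opening: 0.0911
grip_force: 0.0
2.4333 [-0.1978 -0.0482  1.9058 -0.0001  1.2848 -0.255 ]
[[-0.0572  0.9984 -0.0008  0.3592]
 [ 0.9984  0.0572  0.0001 -0.0603]
 [ 0.0001 -0.0008 -1.      0.2536]
 [ 0.      0.      0.      1.    ]]
[146.1938 303.5833 -26.5905] [126.3243 248.3195 -76.5516]
[[-0.0006 -0.9626 -0.2709  0.0765]
 [ 1.     -0.0009  0.0011  0.0007]
 [-0.0013 -0.2709  0.9626 -0.1715]
 [ 0.      0.      0.      1.    ]]
```

```bash
python3 -m creep '[[12.5,25,-6,0],[12.5,25,-6,0],[12.5,25,-6,0],[12.5,25,-6,0],[12.5,25,-6,0],[12.5,25,-6,0],[12.5,25,-6,0],[12.5,23,-6,0],[12.5,22,-6,0],[12.5,0,-6,0]]'
python3 -m creep '[[0,0,0,0],[0,0,0,0],[0,0,0,0]]'
python3 - <<'E'
from h import *
s=arm.sense();im=optics.capture('wrist');T=tool(s);np.save('pics/w1T.npy',T);print(T)
cv2.imwrite('pics/w1.png',im[:,:,::-1]);cv2.imwrite('pics/w1b.png',cv2.resize(im[:,:,::-1],(800,500),interpolation=cv2.INTER_CUBIC))
E
```

```text
t: 3.27
tool_pos: [0.576, 0.0766, 0.3124]
eef_rot: [-0.0, 0.689, 0.725, -0.0]
force: [-0.0, -0.2, -0.3]
opening: 0.0913
grip_force: 0.0
t: 3.52
tool_pos: [0.5719, 0.0751, 0.3136]
eef_rot: [-0.0, 0.689, 0.725, -0.001]
force: [-0.3, 0.7, -0.3]
opening: 0.091
grip_force: 0.0
[[-0.0509  0.9987 -0.0012  0.5719]
 [ 0.9987  0.0509 -0.0008  0.0751]
 [-0.0007 -0.0012 -1.      0.3136]
 [ 0.      0.      0.      1.    ]]
```

View pics/w1b.png

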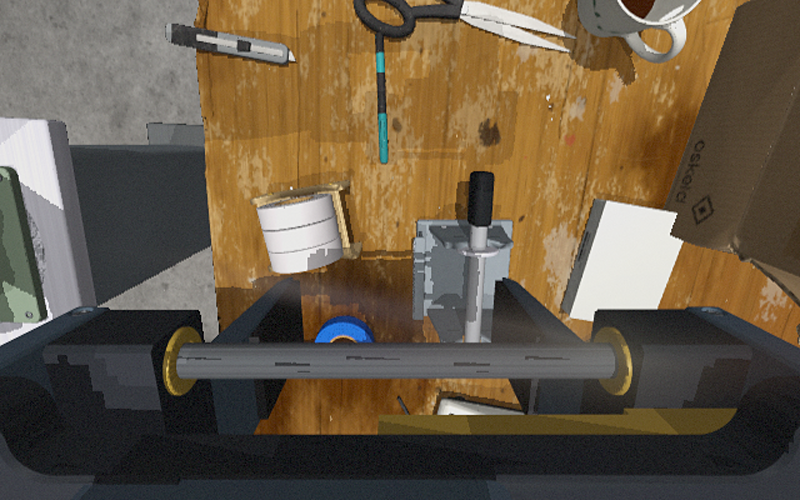

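The wrist view shows the grip at (480,198), the slot cheek below it, and the three white rolls at (300,232), with the blue ring a separate object. I'll enlarge it to read pixels.

```bash
python3 - <<'E'
import cv2
b=cv2.imread('pics/w1.png')[130:275,195:420]
cv2.imwrite('pics/w1c.png',cv2.resize(b,None,fx=3.5,fy=3.5,interpolation=cv2.INTER_CUBIC))
E
```

```text
(no output)
```

View pics/w1c.png

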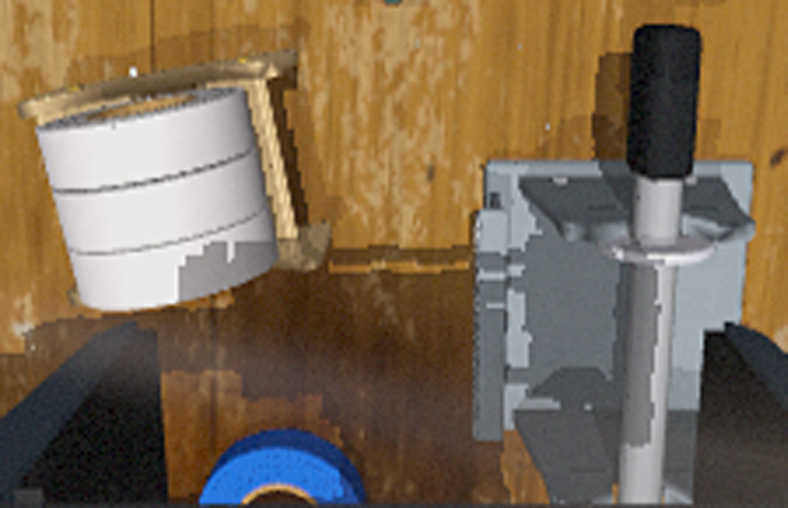

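```bash
cat > fit.py <<'E'
from h import *
from scipy.optimize import least_squares
T=np.load('pics/w1T.npy');M=P('wrist',T);cam=(T@np.array(optics.camera_params('wrist')['hand_eye']))[:3,3]
c=lambda X,Y:np.array((195+X/3.5-.36,130+Y/3.5-.36))
L=[(37,128),(53,191),(70,254),(82,306)];Rr=[(246,90),(258,152),(268,212),(277,265)];ys=[.033,.011,-.011,-.033]
def pred(p):
    ex=np.array([np.cos(p[2]),np.sin(p[2]),0]);ey=np.array([-ex[1],ex[0],0]);o=np.array([p[0],p[1],.066]);d=cam-o
    cx,cz=d@ex,d[2];a=np.arctan2(cz,cx);b=np.arccos(.04/np.hypot(cx,cz));out=[]
    for sg,pts in((1,L),(-1,Rr)):
        t=a+sg*b
        for y,q in zip(ys,pts): out.append(proj(M,o+.04*(ex*np.cos(t)+np.array([0,0,np.sin(t)]))+ey*y)-c(*q))
    return np.concatenate(out)
f=least_squares(pred,[.466,.055,.2]);print('trough',f.x,np.degrees(f.x[2]));print(f.fun.reshape(-1,2))
a=unproj(M,c(659,200),.085);b=unproj(M,c(642,480),.085);print('rod',a,b,'yaw',np.degrees(np.arctan2(-(a-b)[0],(a-b)[1])))
for q,z in[((668.5,28),.098),((669,60),.098),((664,160),.098),((663,178),.098),((655,248),.085)]:print(q,unproj(M,c(*q),z))
Mt=P('top')
for p in (f.x,):print('top px',proj(Mt,[p[0],p[1],.066]))
E
python3 fit.py
```

```text
trough [0.4682 0.0525 0.1996] 11.43511357509373
[[ 0.3992  2.4476]
 [-0.1256  0.6084]
 [-1.0501 -1.6861]
 [-0.6553 -1.274 ]
 [ 0.4996  2.4874]
 [ 0.1319  0.4172]
 [ 0.2528 -1.5043]
 [ 0.58   -1.8318]]
rod [0.6599 0.0658 0.085 ] [ 0.6656 -0.0508  0.085 ] yaw 2.774053192544933
(668.5, 28) [0.6537 0.1302 0.098 ]
(669, 60) [0.6551 0.1192 0.098 ]
(664, 160) [0.6572 0.0835 0.098 ]
(663, 178) [0.6576 0.0769 0.098 ]
(655, 248) [0.6604 0.047  0.085 ]
top px [291.6018 217.7785]
```

```bash
python3 -c "
from h import *
s=arm.sense();print(rel(s,[.6555,.103,.066]))"
```

```text
[ 23.9574  85.1533 247.6573]
```

```bash
python3 -m creep '[[4,14,0,0],[4,14,10,0],[4,14,30,0],[4,14,30,0],[4,14,30,0],[4,15,30,0],[0,0,25,0],[0,0,20,0],[0,0,15,0],[0,0,0,0]]'
python3 -m creep '[[0,0,15,0],[0,0,15,0],[0,0,14,0],[0,0,12,0],[0,0,0,0],[0,0,0,0]]'
python3 -c "
from h import *
s=arm.sense();print(rel(s,[.6555,.103,.066]));print(tool(s));print(s['force'])"
```

```text
t: 4.4
tool_pos: [0.6536, 0.1026, 0.12]
eef_rot: [-0.002, 0.689, 0.725, -0.003]
force: [0.0, -0.1, -0.5]
opening: 0.091
grip_force: 0.0
t: 4.9
tool_pos: [0.6565, 0.1036, 0.0683]
eef_rot: [-0.0, 0.689, 0.725, -0.0]
force: [0.4, 0.1, -0.1]
opening: 0.0911
grip_force: 0.0
[-0.5553 -1.0234  2.2826]
[[-0.0506  0.9987 -0.0002  0.6565]
 [ 0.9987  0.0506 -0.0002  0.1036]
 [-0.0001 -0.0002 -1.      0.0683]
 [ 0.      0.      0.      1.    ]]
[ 0.4298  0.0604 -0.1458]
```

```bash
python3 -m creep '[[0,0,2,0],[0,0,0,0],[0,0,0,0],[0,0,0,0],[0,0,0,0],[0,0,0,0],[0,0,0,0],[0,0,0,0],[0,0,0,0],[0,0,0,0]]' 1 10
python3 -c "
from h import *
s=arm.sense();print(tool(s));print(s['force'],s['ft_torque'])"
```

```text
t: 5.73
tool_pos: [0.6566, 0.104, 0.0659]
eef_rot: [0.0, 0.689, 0.725, -0.0]
force: [-0.1, -0.5, 0.4]
opening: 0.0273
grip_force: 0.0
[[-0.051   0.9987  0.      0.6566]
 [ 0.9987  0.051  -0.0001  0.104 ]
 [-0.0001 -0.     -1.      0.0659]
 [ 0.      0.      0.      1.    ]]
[-0.1183 -0.5011  0.3538] [-0.0019 -0.086   0.0698]
```

```bash
python3 -m creep '[[0,0,0,0],[0,0,0,0],[0,0,0,0],[0,0,0,0]]' 1 10
python3 -c "
from h import *
s=arm.sense();print(tool(s));print(s['force'],s['ft_torque'])"
```

```text
t: 6.07
tool_pos: [0.656, 0.1039, 0.0657]
eef_rot: [-0.0, 0.689, 0.725, -0.001]
force: [-1.9, -0.4, -0.3]
opening: 0.0201
grip_force: 10.0
[[-0.0508  0.9987 -0.0014  0.656 ]
 [ 0.9987  0.0508 -0.0002  0.1039]
 [-0.0001 -0.0014 -1.      0.0657]
 [ 0.      0.      0.      1.    ]]
[-1.9136 -0.383  -0.2534] [-0.0748  0.1926 -0.057 ]
```

```bash
python3 -m creep '[[0,0,0,0],[0,0,0,0],[0,0,0,0],[0,0,-2,0],[0,0,-4,0],[0,0,-8,0],[0,0,-10,0],[0,0,-12,0],[0,0,-12,0],[0,0,-12,0]]' 1 57
python3 -m creep '[[0,0,-20,0],[0,0,-20,0],[0,0,-20,0],[0,0,0,0],[0,0,0,0],[0,0,0,0],[0,0,0,0]]'
python3 - <<'E'
from h import *
s=arm.sense();print(tool(s));print(s['force'],s['ft_torque'])
im={n:optics.capture(n) for n in('top','scene')};T=tool(s)
Rt=T[:3,:3];g=T[:3,3]-.019*Rt[:,2]
for n in im:
    M=P(n);print(n,'pred tip',proj(M,g-.176*Rt[:,0]),'grip end',proj(M,g+.028*Rt[:,0]))
    u=proj(M,g-.088*Rt[:,0]);x,y=int(u[0])-50,int(u[1])-35
    print(x,y);cv2.imwrite(f'pics/s2{n}.png',cv2.resize(im[n][y:y+70,x:x+100,::-1],(800,560),interpolation=cv2.INTER_CUBIC)[:, :])
a=cv2.imread('pics/s2top.png');b=cv2.imread('pics/s2scene.png')
cv2.imwrite('pics/s2.png',cv2.resize(np.vstack([a[140:430],b[130:440]]),None,fx=1,fy=1))
E
```

```text
t: 6.9
tool_pos: [0.6573, 0.104, 0.1281]
eef_rot: [0.001, 0.689, 0.725, 0.001]
force: [-0.2, 0.5, -1.5]
opening: 0.0197
grip_force: 57.0
t: 7.48
tool_pos: [0.6557, 0.1038, 0.1843]
eef_rot: [-0.001, 0.689, 0.725, -0.001]
force: [-0.5, 0.3, -1.6]
opening: 0.02
grip_force: 57.0
[[-0.0509  0.9987 -0.0029  0.6557]
 [ 0.9987  0.0509 -0.0005  0.1038]
 [-0.0003 -0.0029 -1.      0.1843]
 [ 0.      0.      0.      1.    ]]
[-0.4801  0.2692 -1.6093] [ 0.1398 -0.1419 -0.0226]
top pred tip [333.5467 139.04  ] grip end [258.8714 143.7346]
251 106
scene pred tip [311.0426 161.7819] grip end [259.7496 175.8487]
239 132
```

View pics/s2.png

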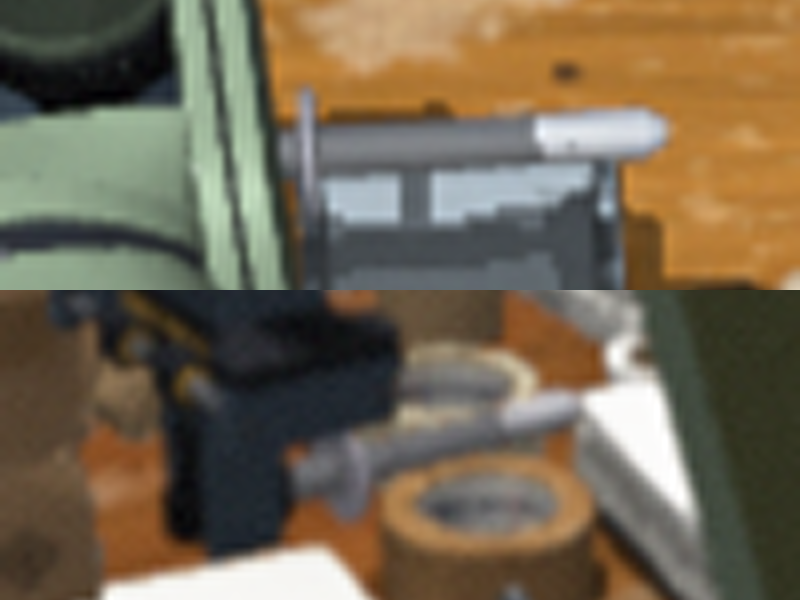

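The spindle is level: its tip shows at top (334.0,139.4) against a predicted (333.5,139.0), and at scene (311.1,161.9) against (311.0,161.8). Next I'll move to the pre-insertion pose.

```bash
cat > tr.py <<'E'
from h import *
import sys
C=np.array([.467,.054]);yw=np.radians(11.5);ey=np.array([-np.sin(yw),np.cos(yw)])
s=arm.sense();T=tool(s)
d,z=float(sys.argv[1]),float(sys.argv[2])  # grip distance mm along trough y, axis height
p=np.r_[C+ey*d/1000,z-.019];print('rel',rel(s,p),'turn',-(np.arctan2(ey[1],ey[0])-np.arctan2(T[1,0],T[0,0])),'f',np.array(s['force']),'m',np.array(s['ft_torque']),s['grip_force'])
r=T[:2,3]-C;print('grip in trough: along',1000*r@ey,'x',1000*(r@[ey[1],-ey[0]]),'axis z',T[2,3]+.019,'t',s['t'])
E
python3 tr.py 222 .203
```

```text
rel [ 179.329  -224.31      0.9424] turn -0.14972315778698353 f [ 0.0998 -0.0579 -1.9218] m [ 0.0954 -0.0516 -0.0124] 56.98628604412079
grip in trough: along 11.217989902918328 x 195.0527962350797 axis z 0.20337988950113398 t 7.5833
```

```bash
python3 -m creep '[[9,-11,0,0],[18,-22,0,0],[20,-25,0,0],[22,-28,0,0],[22,-28,0,0],[22,-28,0,0],[22,-28,0,0],[20,-25,0,0],[15,-19,0,0],[9,-10,0,0]]'
python3 -m creep '[[0,0,0,-0.03],[0,0,0,-0.04],[0,0,0,-0.04],[0,0,0,-0.04],[0,0,0,0],[0,0,0,0],[0,0,0,0]]'
python3 tr.py 222 .066
```

```text
t: 8.42
tool_pos: [0.4211, 0.2722, 0.1854]
eef_rot: [-0.001, 0.688, 0.726, -0.001]
force: [-1.0, -0.0, -1.4]
opening: 0.0198
grip_force: 57.0
t: 9.0
tool_pos: [0.424, 0.2711, 0.1857]
eef_rot: [0.0, 0.633, 0.774, -0.0]
force: [-0.8, -0.2, -1.9]
opening: 0.0192
grip_force: 57.0
rel [  0.693   -1.1495 138.6547] turn -0.0008695279251937915 f [-0.7732 -0.1661 -1.8569] m [ 0.0938 -0.0935  0.0124] 56.98633253574371
grip in trough: along 221.3543116128624 x 1.1827102005064407 axis z 0.204654688303795 t 9.0
```

```bash
python3 -m creep '[[0,0,8,0],[0,0,15,0],[0,0,20,0],[0,0,20,0],[0,0,20,0],[0,0,20,0],[0,0,15,0],[0.5,-1,12,0],[0,0,8,0],[0,0,0,0]]'
python3 -m creep '[[0,0,0,0],[0,0,0,0]]'
python3 tr.py 222 .066
python3 - <<'E'
from h import *
s=arm.sense();im={n:optics.capture(n) for n in('top','scene')};T=tool(s);g=T[:3,3]-.019*T[:3,2]
for n in im:
    M=P(n);print(n,proj(M,g-.176*T[:3,0]),'line to -37',proj(M,g-.260*T[:3,0]))
a=cv2.resize(im['scene'][195:260,270:345,::-1],None,fx=7,fy=7,interpolation=cv2.INTER_CUBIC)
b=cv2.resize(im['top'][195:245,255:320,::-1],None,fx=4,fy=4,interpolation=cv2.INTER_CUBIC)
b=np.vstack([b,np.zeros((a.shape[0]-b.shape[0],b.shape[1],3),np.uint8)])
cv2.imwrite('pics/s3.png',np.hstack([a,b]))
E
```

```text
t: 9.83
tool_pos: [0.4216, 0.2708, 0.046]
eef_rot: [-0.001, 0.633, 0.774, -0.002]
force: [0.1, -0.1, -1.7]
opening: 0.0193
grip_force: 57.0
t: 10.0
tool_pos: [0.4233, 0.2719, 0.0485]
eef_rot: [0.0, 0.633, 0.774, 0.001]
force: [0.4, 0.6, -1.3]
opening: 0.0198
grip_force: 57.0
rel [-0.2527 -0.6663  1.5075] turn 0.00017499416711386218 f [ 0.4094  0.5795 -1.333 ] m [ 0.1214 -0.1002  0.0065] 56.986382603645325
grip in trough: along 222.2521695587429 x 0.6639791702782681 axis z 0.0675085471413795 t 10.0
top [275.7798 221.2029] line to -37 [303.4228 215.2249]
scene [297.4944 235.8518] line to -37 [316.8999 226.1431]
```

View pics/s3.png

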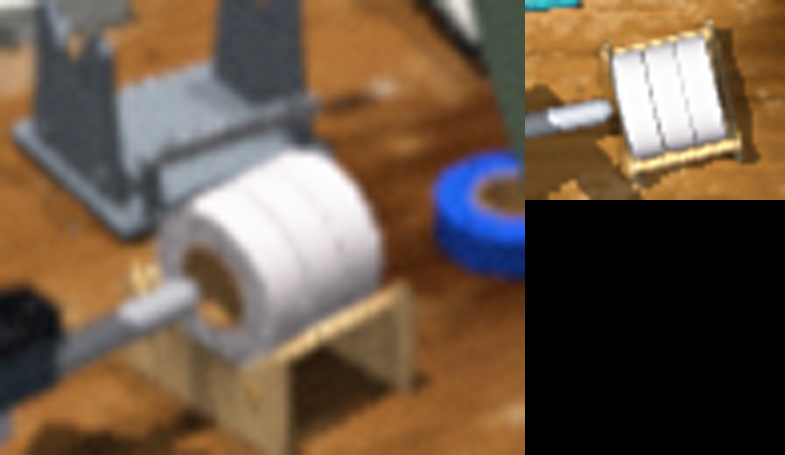

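```bash
python3 -m creep '[[-6,-0.5,1,0],[-10,0,0,0],[-12,0,0,0],[-12,0,0,0],[-12,0,0,0],[-12,0,0,0],[0,0,0,0]]'
python3 tr.py 95 .066
```

```text
t: 10.68
tool_pos: [0.4351, 0.2062, 0.0469]
eef_rot: [0.0, 0.634, 0.774, -0.001]
force: [0.7, -0.0, -2.1]
opening: 0.0198
grip_force: 57.0
rel [-60.5301   1.0224  -0.0339] turn -0.0020952539342136145 f [ 0.7314 -0.0291 -2.105 ] m [ 0.121  -0.0692  0.0447] 56.985769271850586
grip in trough: along 155.53201856726804 x -0.8955870701047983 axis z 0.06591522466734653 t 10.6833
```

```bash
python3 -m creep '[[-8,0.5,0,0],[-12,0.5,0,0],[-12,0,0,0],[-12,0,0,0],[-10,0,0,0],[-6,0,0,0],[0,0,0,0],[0,0,0,0]]'
python3 tr.py 92 .066
```

```text
t: 11.35
tool_pos: [0.448, 0.1499, 0.0469]
eef_rot: [-0.0, 0.633, 0.774, 0.0]
force: [0.3, -0.5, -2.8]
opening: 0.0198
grip_force: 57.0
rel [-5.7454 -0.5429 -0.0636] turn -0.0007716876293966113 f [ 0.3393 -0.4684 -2.7935] m [ 0.0548 -0.0912  0.0137] 56.986327171325684
grip in trough: along 97.7449539130043 x 0.5473431958702863 axis z 0.06593735553362208 t 11.35
```

```bash
python3 -m creep '[[-2,0,0,0],[-2,0,0,0],[0,0,0,0],[0,0,-3,0],[0,0,-3,0],[0,0,-3,0],[0,0,-2,0],[0,0,-2,0],[0,0,-2,0],[0,0,0,0]]' 1 60
python3 tr.py 92 .066
python3 -m creep '[[0,0,-3,0],[0,0,-5,0],[0,0,-7,0],[0,0,-9,0],[0,0,-10,0],[0,0,-10,0],[0,0,-8,0],[0,0,-4,0],[0,0,0,0],[0,0,0,0]]'
python3 tr.py 92 .066
python3 - <<'E'
from h import *
s=arm.sense();im={n:optics.capture(n) for n in('top','scene')};T=tool(s);g=T[:3,3]-.019*T[:3,2]
for n in im:
    M=P(n);print(n,'tip',proj(M,g-.176*T[:3,0]),'flange',proj(M,g-.054*T[:3,0]))
a=cv2.resize(im['scene'][165:255,270:360,::-1],None,fx=5.5,fy=5.5,interpolation=cv2.INTER_CUBIC)
b=cv2.resize(im['top'][190:245,260:330,::-1],None,fx=4,fy=4,interpolation=cv2.INTER_CUBIC)
b=np.vstack([b,np.zeros((a.shape[0]-b.shape[0],b.shape[1],3),np.uint8)])
cv2.imwrite('pics/s4.png',np.hstack([a,b]))
E
```

```text
t: 12.18
tool_pos: [0.4488, 0.1464, 0.0622]
eef_rot: [0.0, 0.633, 0.774, 0.0]
force: [0.4, 0.3, -4.3]
opening: 0.0196
grip_force: 60.0
rel [-2.1459 -0.5746 15.156 ] turn 0.00020927294347505843 f [ 0.3599  0.2768 -4.2646] m [ 0.3    -0.076  -0.0177] 59.98560190200806
grip in trough: along 94.14487163921702 x 0.5690501068641999 axis z 0.081156368598517 t 12.1833
t: 13.02
tool_pos: [0.4487, 0.1463, 0.1181]
eef_rot: [0.0, 0.633, 0.774, 0.0]
force: [-0.1, 0.6, -3.8]
opening: 0.0194
grip_force: 60.0
rel [-2.0553 -0.4713 71.0894] turn 0.00022813300873814057 f [-0.1106  0.5607 -3.7874] m [ 0.3328 -0.0596 -0.0585] 59.98537302017212
grip in trough: along 94.05893701121865 x 0.4472370895268363 axis z 0.13708947968855703 t 13.0167
top tip [317.812  208.5197] flange [275.2677 217.7108]
scene tip [327.0756 203.3918] flange [298.7704 216.6102]
```

View pics/s4.png

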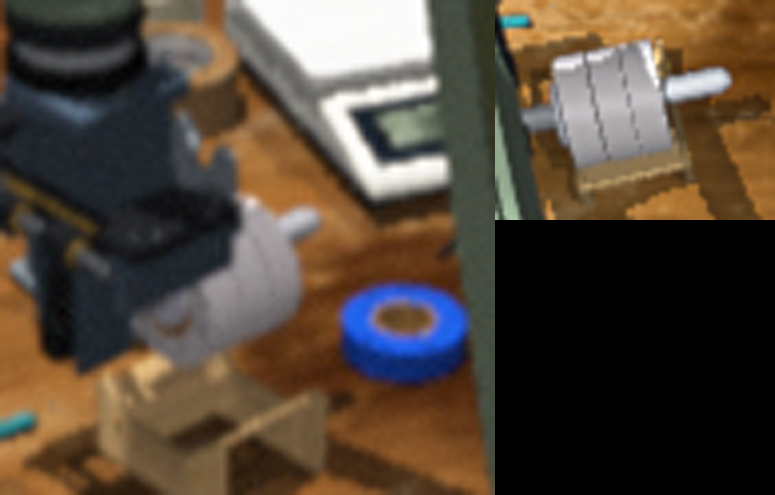

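All three rolls hang on the level spindle and the trough is empty. The tip shows at scene (327.4,203.5) against a predicted (327.1,203.4). I'll raise it and carry it to above the dispenser.

```bash
python3 -m creep '[[0,0,-4,0],[0,0,-8,0],[0,0,-11,0],[0,0,-12,0],[0,0,-12,0],[0,0,-10,0],[0,0,-6,0],[0,0,-3,0],[0,0,0,0]]'
python3 -m creep '[[0,0,0,0.02],[0,0,0,0.03],[0,0,0,0.035],[0,0,0,0.03],[0,0,0,0.022],[0,0,0,0.012],[0,0,0,0],[0,0,0,0]]'
cat > hm.py <<'E'
from h import *
s=arm.sense();T=tool(s)
print('rel home',rel(s,[.656,.1039,.0657]),'turn',-(np.radians(92.92)-np.arctan2(T[1,0],T[0,0])),'f',np.array(s['force']),'m',np.array(s['ft_torque']),'z',T[2,3],'tilt',T[2,0],'t',s['t'])
E
python3 hm.py
```

```text
t: 13.87
tool_pos: [0.449, 0.1463, 0.1845]
eef_rot: [0.0, 0.633, 0.774, 0.0]
force: [0.4, 0.4, -4.8]
opening: 0.0198
grip_force: 60.0
t: 14.53
tool_pos: [0.4486, 0.1463, 0.1837]
eef_rot: [-0.0, 0.688, 0.725, -0.0]
force: [-0.2, 0.4, -3.4]
opening: 0.0196
grip_force: 60.0
rel home [-53.0737 204.9082 117.9412] turn 0.001147138974867179 f [-0.2431  0.3806 -3.3999] m [ 0.3348 -0.1135  0.0155] z 0.1837057560309316 tilt -0.00017089207585920622 t 14.5333
```

```bash
python3 -m creep '[[-2,8,0,0],[-4,15,0,0],[-6,22,0,0],[-6,24,0,0],[-7,27,0,0],[-7,27,0,0],[-7,25,0,0],[-6,22,0,0],[-4,17,0,0],[-3,10,0,0]]'
python3 -m creep '[[-1,6,0,0],[0,2,0,0],[0,0,0,0],[0,0,0,0],[0,0,0,0],[0,0,0,0],[0,0,0,0],[0,0,0,0]]'
python3 hm.py
```

```text
t: 15.37
tool_pos: [0.6509, 0.1038, 0.183]
eef_rot: [0.0, 0.689, 0.725, 0.0]
force: [-0.2, 0.9, -4.3]
opening: 0.0197
grip_force: 60.0
t: 16.03
tool_pos: [0.6559, 0.1042, 0.1842]
eef_rot: [0.0, 0.688, 0.725, 0.0]
force: [-0.9, 0.4, -4.0]
opening: 0.0199
grip_force: 60.0
rel home [ -0.2495   0.0344 118.5393] turn 0.001288474135199058 f [-0.9319  0.4291 -3.9738] m [ 0.3527 -0.0228  0.0265] z 0.1842393028786763 tilt -6.713881031651492e-05 t 16.0333
```

```bash
python3 -m creep '[[0,0,6,0],[0,0,10,0],[0,0,12,0],[0,0,12,0],[0,0,12,0],[0,0,12,0],[0,0,10,0],[0,0,8,0],[0,0,4,0],[0,0,0,0]]'
python3 hm.py
python3 -m creep '[[0,0,3,0],[0,0,4,0],[0,0,4,0],[0,0,4,0],[0,0,4,0],[0,0,3,0],[0,0,0,0],[0,0,0,0]]'
python3 hm.py
```

```text
t: 16.87
tool_pos: [0.6556, 0.1039, 0.0966]
eef_rot: [-0.001, 0.688, 0.725, -0.001]
force: [0.3, -0.6, -4.4]
opening: 0.02
grip_force: 60.0
rel home [-0.0271  0.4406 30.9138] turn 0.0010403705501158544 f [ 0.2897 -0.5807 -4.3851] m [ 0.3371 -0.0271  0.0239] z 0.09661462204899988 tilt -0.0002785704222568793 t 16.8667
t: 17.53
tool_pos: [0.6561, 0.104, 0.0757]
eef_rot: [-0.0, 0.688, 0.725, -0.0]
force: [0.2, -0.7, -3.5]
opening: 0.0194
grip_force: 60.0
rel home [-0.0761 -0.0917  9.9562] turn 0.0010294678880169439 f [ 0.2156 -0.7086 -3.5213] m [ 0.3184 -0.0896 -0.0118] z 0.07565613637685899 tilt -0.00014935353828845514 t 17.5333
```

```bash
python3 -m creep '[[0,0,2,0],[0,0,2,0],[0,0,2,0],[0,0,2,0],[0,0,1,0],[0,0,0,0],[0,0,0,0],[0,0,0,0]]'
python3 hm.py
```

```text
t: 18.2
tool_pos: [0.6559, 0.104, 0.0666]
eef_rot: [-0.0, 0.689, 0.725, -0.0]
force: [-1.9, -0.3, -4.4]
opening: 0.0197
grip_force: 60.0
rel home [-0.0991  0.1202  0.8646] turn 0.0008702187956965979 f [-1.8834 -0.2899 -4.3806] m [ 0.3706  0.2014 -0.1723] z 0.06656475619292429 tilt 1.7418313580334498e-06 t 18.2
```

```bash
python3 -m creep '[[0,0,0.5,0],[0,0,0.5,0],[0,0,0.3,0],[0,0,0,0],[0,0,0,0],[0,0,0,0]]'
python3 hm.py
python3 -m creep '[[0,0,0,0],[0,0,0,0],[0,0,0,0],[0,0,0,0]]' 1 5
python3 hm.py
```

```text
t: 18.7
tool_pos: [0.656, 0.104, 0.0658]
eef_rot: [-0.0, 0.689, 0.725, -0.0]
force: [-3.3, 0.7, -0.5]
opening: 0.0199
grip_force: 60.0
rel home [-0.0502 -0.0185  0.0948] turn 0.0009213981579268005 f [-3.3218  0.7222 -0.482 ] m [ 0.0856  0.5132 -0.2544] z 0.0657947608381416 tilt -0.00014069769700620542 t 18.7
t: 19.03
tool_pos: [0.6561, 0.104, 0.0657]
eef_rot: [0.0, 0.688, 0.725, -0.0]
force: [-3.8, 0.0, -0.9]
opening: 0.02
grip_force: 5.0
rel home [-0.0475 -0.1246  0.0238] turn 0.0011942782995741918 f [-3.84    0.0021 -0.9066] m [-0.0009  0.5164 -0.1763] z 0.06572378299846013 tilt -0.00020715410337259404 t 19.0333
```

Seated: the weight is off the wrist. Now I'll open and check the seating before withdrawing.

```bash
python3 -m creep '[[0,0,0,0],[0,0,0,0],[0,0,0,0],[0,0,0,0],[0,0,0,0],[0,0,0,0],[0,0,0,0],[0,0,0,0],[0,0,0,0],[0,0,0,0]]' -1
python3 -m creep '[[0,0,-5,0],[0,0,-10,0],[0,0,-15,0],[0,0,-20,0],[0,0,-25,0],[0,0,-25,0],[0,0,-25,0],[0,0,-25,0],[0,0,-25,0],[0,0,-20,0]]'
python3 -m creep '[[0,-15,0,0],[0,-30,0,0],[0,-35,0,0],[0,-35,0,0],[0,-35,0,0],[0,-35,0,0],[0,-35,0,0],[0,-20,0,0],[0,0,0,0],[0,0,0,0]]'
python3 - <<'E'
from h import *
s=arm.sense();im={n:optics.capture(n) for n in('top','scene')}
a=cv2.resize(im['scene'][175:265,255:345,::-1],None,fx=5,fy=5,interpolation=cv2.INTER_CUBIC)
b=cv2.resize(im['top'][138:228,262:332,::-1],None,fx=5,fy=5,interpolation=cv2.INTER_CUBIC)
cv2.imwrite('pics/s5.png',np.hstack([a,b]))
g=np.array([.656,.1039,.085]);ex=np.array([-.0509,.9987,0])
for n,(x,y) in (('scene',(255,175)),('top',(262,138))):
  M=P(n);print(n,'tip',(proj(M,g-.176*ex)-[x,y]+.4)*5,'gripend',(proj(M,g+.028*ex)-[x,y]+.4)*5)
E
```

```text
t: 19.87
tool_pos: [0.6562, 0.104, 0.0656]
eef_rot: [0.0, 0.688, 0.725, 0.0]
force: [0.4, -0.4, -0.1]
opening: 0.0838
grip_force: 0.0
t: 20.7
tool_pos: [0.6565, 0.1041, 0.2643]
eef_rot: [0.001, 0.688, 0.725, 0.001]
force: [1.1, -0.5, 0.7]
opening: 0.091
grip_force: 0.0
t: 21.53
tool_pos: [0.4165, 0.0916, 0.2621]
eef_rot: [0.001, 0.688, 0.725, 0.001]
force: [0.7, -0.0, 0.8]
opening: 0.091
grip_force: 0.0
scene tip [281.4521  82.1487] gripend [ 35.3602 159.4269]
top tip [352.9404  70.9291] gripend [15.7031 92.1956]
```

View pics/s5.png

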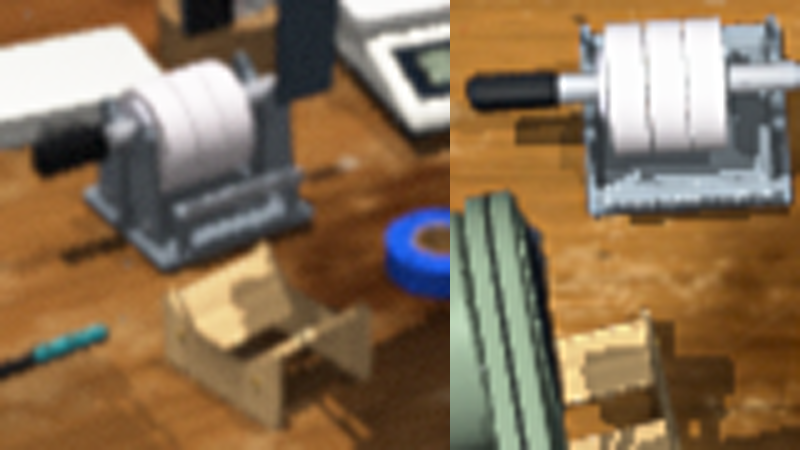

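The spindle is back in both slots, with its grip end at top crop (466,92) against a predicted 465.7,92.2. All three rolls hang between the cheeks, the trough is empty, and the bystanders in view haven't moved. I'm handing it in.

```bash
python3 -c "
from station import ticket
print(ticket.job_done())"
```

```text
the job is handed in; nothing more can be done
None
```

The spindle, loaded with all three label rolls, is seated back in both dispenser slots and released; I handed the job in at about 22 s of robot time, with no roll dropped and no bystander touched.

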